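Refill the covered thread-spool tray with the wooden pusher

TASK

Pick up the wooden pusher and, with its blade, gently roll the loose thread spool along the spool tray, over the low keeper strip and in under the clear cover, until it has closed up the two spools inside and you feel the whole row come up firm against the end block; keep a light, steady push on for about a second. Never ram the spools, and do not touch them with the gripper. Then draw the pusher out, set it down level on the bench as it stood, clear of the tray, and leave the row closed up and the other things on the bench where they are.

Things in the scene. Friction and masses are not known exactly. Their poses are not given: they have to be found in the camera images.
- tray: Spool tray fixed to the bench, 350 x 84 mm: a lane 68 mm wide between 8 mm walls, floor top 8 mm above the bench. Origin under its middle at bench height; x runs from the open mouth (x = -175 mm) inwards, y across, z up. From x = -175 to -45 mm it is an open apron with low side guides (tops 18 mm above the bench); beyond, the walls are 66 mm high, flared outwards for the last 30 mm before x = -45 mm.
- lane_mouth (a point): Middle of the lane at the open mouth, on the lane's floor (8 mm above the bench). Axes as the tray's: x points into the lane.
- keeper_crest (a point): Crest of the keeper strip: a low wooden hump across the lane floor that keeps spools from rolling out. Crest 118 mm in from the mouth and 3 mm above the floor (11 mm above the bench), sloping down evenly over 25 mm to the floor on either side. Rolling a spool over it takes no more than about 2 N.
- cover_edge (a point): Middle of the front edge of the clear cover, on its underside: 130 mm in from the mouth, 66 mm above the bench. The cover is 3 mm thick, lies on the tall walls and reaches 153 mm further in; same axes as the tray.
- stop_near (a point): A mark on the lane floor 290 mm in from the mouth. The wooden end block (50 mm high, brass thumbscrew on top) is clamped with its front face somewhere between 0 and 32 mm beyond this mark (further in). Where it stands today is not measured and has to be felt; it does not give.
- spool_new: The loose thread spool, on the open apron, axis across the lane. Black end flanges 50 mm in diameter and 6 mm thick, 64 mm long over all, wound full with beige thread (49 mm); 95 to 155 g. Origin at its centre (33 mm above the bench when on the lane floor); y along its axis; x and z turn as it rolls.
- spool_b: The nearer of the two like spools under the cover. Same size and origin. The two start with gaps between them and before the end block, and roll freely.
- spool_a: The farther of the two like spools under the cover, nearest the end block. Same size and origin.
- pusher: T-shaped wooden pusher, 90 g, standing level on the bench on blade and heel. Origin on its underside; x points to the blade, z up. Handle along x from -85 to +97 mm, 18 mm wide, from 20 to 40 mm above the underside; cross blade 54 mm wide, 40 mm tall, 8 mm thick at the front (x = 97 to 105 mm); heel 20 mm deep under the back end (x = -85 to -71 mm).
- pusher_face (a point): Middle of the blade's flat front (pushing) face: 105 mm ahead of the pusher's origin, 20 mm above its underside. x points out of the face.
- paint_jar: Bystander: amber glass jar of edge paint, 56 mm in diameter, 75 mm high, origin under its middle.
- clicking_die: Bystander: steel strap-end clicking die, an open steel-strip outline 112 x 45 mm, 32 mm high, origin under its middle.
- hammer: Bystander: hammer lying on the bench, origin under it.
Not all that is in view belongs to the job. Leave any blue or purple look-alike of the pusher alone.

How it is judged (in metres and radians):
On the way, in this order (a step that is already met when the one before it is completed fails the run):
1. the pusher is lifted off the bench (height (world z) of pusher above 0.008 m), for 0.1 s.
2. pushed by the pusher, the row is felt firm against the end block: at least 1.5 N passes from the pusher through the new spool and both spools of the row (contact force between pusher and spool_new above 1.5 N and contact force between spool_new and spool_b above 1.5 N and contact force between spool_b and spool_a above 1.5 N), for 0.3 s.
At the end, for the whole second after the job is handed in: The new spool lies on the lane floor at least 39 mm (centre) beyond the keeper crest; the three spools rest in a closed row (no gap over 4 mm); the pusher stands level on the bench, released, not touching the tray; jar, die and hammer moved less than 20 mm (distance between spool_new and spool_b below 0.054 m and distance between spool_b and spool_a below 0.054 m and x of spool_new in the frame of tray above -0.018 m and z of spool_new in the frame of tray below 0.037 m and linear speed of each of spool_new, spool_b, spool_a, pusher below 0.01 m/s and height (world z) of pusher below 0.004 m and angle between pusher's own z axis and vertical below 0.1 rad and distance of each of paint_jar, clicking_die, hammer from where it was at the start of the episode below 0.02 m and contact force between pusher and tray below 0.1 N).
It fails at once if the spool is rammed: more than 15 N between pusher and spool (contact force between pusher and spool_new above 15 N).
It fails at once if the gripper touches a spool (contact force between any of the arm, the fingers and spool_new above 0.5 N or contact force between the fingers and spool_b above 0.5 N or contact force between the fingers and spool_a above 0.5 N).
It fails at once if the jar is knocked over (angle between paint_jar's own z axis and vertical above 0.5 rad).
It also fails if it takes over 61 s, if anything falls off the work surface, if the arm or the gripper's body presses on something with over 40 N, if the wrist force passes 120 N, or if a joint passes its speed limit or range.

ROBOT

A 6-joint arm with a two-finger parallel gripper is mounted at the origin on the work surface. World frame = base frame: x ahead of the robot, y to its left, z up, the work surface at z = 0. Lengths are in mm, angles in degrees, forces in N, time in s.
With the tool pointing down it reaches from about 300 to 850 mm from the base axis. Payload 4.2 kg.
Tool frame: the origin (TCP) lies midway between the tips of the shut fingers; the grasp point (between the pads) lies 19 mm behind it (env.grip_point_offset is the distance from the TCP to the grasp point, in mm); z points along the fingers, x is the direction in which the jaws open and shut, and the axes are right-handed (so a half turn about z gives the same grasp; the last joint's range is limited). The gripper opens to 91 mm and grips with 3 to 60 N. Pads are 32 mm wide; open, the fingers measure 118 mm over their backs; the gripper's body (76 mm by 178 mm) begins 60 mm behind the grasp point.
Start: joints at [70.588, 18.312, 89.639, -0, 72.044, -1.146], TCP at [180.223, 546.043, 213.976] pointing down, gripper open.
Joint ranges: [-177.97, 177.97], [-48.28, 115.42], [12.27, 149.76], [-77.06, 257.06], [2.81, 150.46], [-146.56, 146.56]. Speed limits (degrees/s): [147.25, 147.25, 180, 180, 180, 180].

INTERFACE

Orientations are given as [roll, pitch, yaw] about the fixed x, y, z axes, in that order (R = Rz(yaw) Ry(pitch) Rx(roll)).
In Python, from workcell import env gives the robot as it stands.
- The arm moves only by the shell command python3 -m pendant 'ROWS' [FORCE]. ROWS is JSON, a list of rows, each an object with "xyz": the shift along the tool's x, y, z in m, a list of three; "roll": the turn about the tool's z in degrees; "jaw": the closure, from 0 (fully open) to 1 (shut). A call has exactly 8 rows; each row is the pose to reach, as a shift and turn from the pose commanded when the call began, along the tool's axes at that moment; what a row does not reach only later rows make up. A row lasts 1/8 s, in which the tool goes at most 62.5 mm and 10.7 degrees, less where a joint would pass 70% of its speed; a pose out of reach is approached as far as the arm can. A call with a gripper value outside its range is refused whole. The fingers move at their own pace and stop on an object; FORCE is the grip in N (left out, the last holds). Time passes only in rows, so rows that repeat a pose let the fingers close, or fill a call up. It gives the time, the measured TCP pose, the force and the opening at its end, in the units of the state.
- env.state(): the state, without advancing time (a new reading comes with each control period).
- env.grab_frame(name): name is "side" or "top" or "wrist"; returns (picture, depth): 480x640x3 uint8, blue, green, red; 480x640 float32, mm along the optical axis (not along the pixel's ray), 0 where there is no reading.
- env.camera_params(name): a dict with "camera_matrix" (3x3 intrinsics, pixels), "cam_to_world" (4x4, takes a point from camera to world coordinates); the wrist camera has in their place "hand_eye" (4x4, takes a point from camera to tool coordinates, whose origin is the TCP and whose axes are the tool frame's). Camera axes: x right, y up, looking along -z (the intrinsics and any distortion apply to the point x, -y, -z); pixel columns grow to the right and rows downward; lengths in mm; the calibration is good to about 2 mm. The wrist camera is an equidistant fisheye: a pixel r from the principal point sees the ray r / f radians off the axis. A picture is of the moment at which its call begins: read the wrist's pose just before it. camera_params takes no time and is no camera call.
- env.job_done(): hands the job in, once; it reports no verdict.
The state is a dict: "time_s": time; "qpos": joint angles; "qvel": joint speeds; "effort": joint torques, N m; "ee_pos": TCP position; "ee_rot": TCP orientation; "force": force on the tool from outside, world axes, zero at the start; "torque": the same for the moment, N m; "gripper_width": finger opening in mm.
Only numpy, scipy, OpenCV 4.12 (cv2) and the standard library are available. Lean on these libraries where they do the work, as an engineer would, in place of code of your own. Each camera call takes 0.05 s, during which the arm holds its last target. There are 200 camera calls.

## Working session

There is one attempt and no reset: what is moved stays moved. The work goes in short steps, Python scripts to look and compute and a shell command to move; the robot and the scene stay as the last step left them, time stands still between calls to the robot, and variables do not carry over. Pictures are saved under pics/ and viewed, about 8 in all and at most 12, crops included, and the job is handed in when it is done.

```bash
mkdir -p pics; ls; python3 - <<'E'
from workcell import env
import cv2,numpy as np
for n in("top","side"):
    im,d=env.grab_frame(n); cv2.imwrite(f"pics/{n}0.png",im); np.save(f"pics/{n}0.npy",d)
    p=env.camera_params(n); print(n,{k:np.round(v,3).tolist() if not isinstance(v,str) else v for k,v in p.items()})
print({k:np.round(v,2).tolist() for k,v in env.state().items()}, env.grip_point_offset)
print(np.round(env.camera_params("wrist")["hand_eye"],3))
E
```

```text
pics
top {'camera_matrix': [[453.337, 0.0, 322.897], [0.0, 453.337, 243.525], [0.0, 0.0, 1.0]], 'cam_to_world': [[0.0, 0.997, -0.079, 459.433], [-1.0, -0.001, -0.02, -154.956], [-0.02, 0.079, 0.997, 1280.641], [0.0, 0.0, 0.0, 1.0]]}
side {'camera_matrix': [[547.138, 0.0, 311.839], [0.0, 547.138, 236.687], [0.0, 0.0, 1.0]], 'cam_to_world': [[-0.984, 0.131, -0.12, 409.905], [-0.177, -0.682, 0.71, 862.547], [0.011, 0.72, 0.694, 1032.762], [0.0, 0.0, 0.0, 1.0]]}
{'time_s': 0.1, 'qpos': [70.59, 18.35, 89.7, 0.0, 72.04, -1.15], 'qvel': [-0.11, -0.12, 0.03, -0.09, 0.0, 0.01], 'effort': [-0.0, -41.33, -23.25, 0.07, 0.04, -0.0], 'ee_pos': [180.07, 545.61, 213.22], 'ee_rot': [-180.0, 0.09, 71.74], 'force': [-0.27, 0.13, 1.17], 'torque': [0.03, -0.03, -0.0], 'gripper_width': 91.24} 18.8
[[ 1.00000e+00  1.00000e-03 -1.00000e-03  6.00000e-03]
 [ 1.00000e-03 -9.70000e-01 -2.42000e-01 -6.73550e+01]
 [-1.00000e-03  2.42000e-01 -9.70000e-01 -1.70718e+02]
 [ 0.00000e+00  0.00000e+00  0.00000e+00  1.00000e+00]]
```

View pics/top0.png

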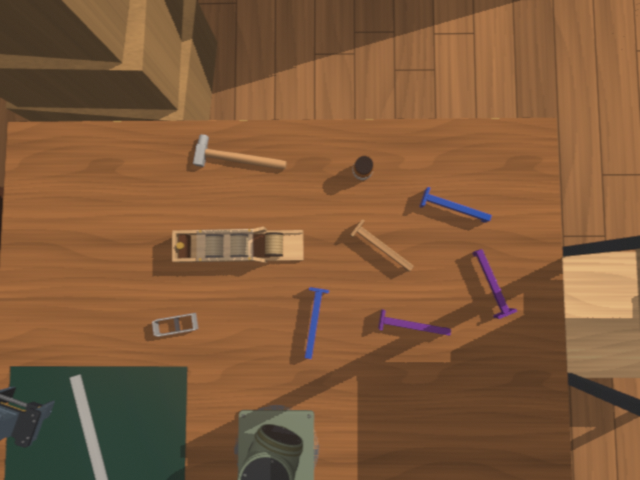

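View pics/side0.png

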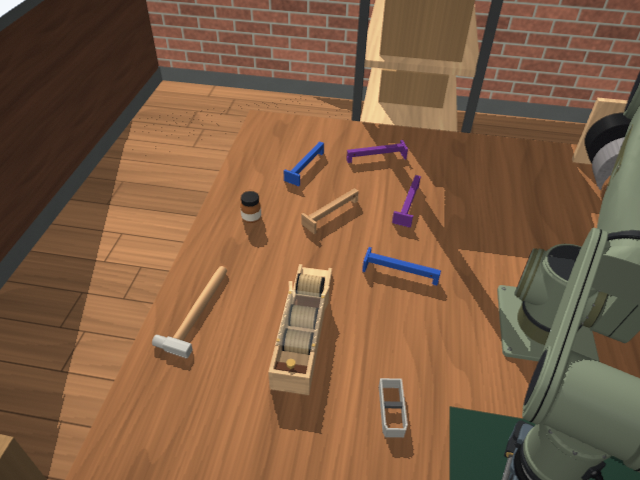

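The top view shows the tray from (172,246) to its mouth at (302,246), so the lane runs towards +y. Possible pushers in the top view:
- wooden at (382,246), with its blade at about (357,230)
- blue at (455,206) and (315,323)
- purple at (415,323) and (493,283)

I choose the wooden one and will check it in a crop.

```bash
cat > h.py <<'E'
import cv2,numpy as np
from workcell import env
def cloud(n,d):
    p=env.camera_params(n);K=np.array(p["camera_matrix"]);T=np.array(p["cam_to_world"])
    v,u=np.mgrid[:480,:640]
    P=np.stack([(u-K[0,2])/K[0,0]*d,-(v-K[1,2])/K[1,1]*d,-d],-1)
    return P@T[:3,:3].T+T[:3,3]
def rect(pts):
    (c,s,a)=cv2.minAreaRect(pts[:,:2].astype(np.float32)); return np.round(c,1),np.round(s,1),round(a,1),np.round(cv2.boxPoints((c,s,a)),1).tolist()
E
python3 - <<'E'
from h import *
im=cv2.imread("pics/top0.png");d=np.load("pics/top0.npy");W=cloud("top",d)
Z=W[...,2]
print("bench z",[round(float(np.median(Z[a:a+8,b:b+8])),1) for a,b in((200,250),(290,250),(200,330),(290,400),(190,400),(246,330))])
def box(u0,u1,v0,v1,zl,zh):
    S=W[v0:v1,u0:u1]; m=(S[...,2]>zl)&(S[...,2]<zh); return S[m]
q=box(340,420,215,280,25,50);print("pusher",len(q),rect(q),np.median(q[:,2]))
# handle axis by PCA, blade end
c=q[:,:2].mean(0);w=np.linalg.svd(q[:,:2]-c,full_matrices=False)[2][0];print("axis",w,np.degrees(np.arctan2(w[1],w[0])))
t=box(165,310,220,270,5,80);print("tray",rect(t))
wl=box(165,310,220,270,55,75);print("walls",rect(wl))
ap=box(270,310,220,270,5,25);print("apron",rect(ap))
sp=box(262,286,234,258,45,62);print("spool",len(sp),rect(sp),sp[:,2].max())
for n,b in dict(jar=(345,380,150,185),die=(148,202,310,340),ham=(190,290,130,175)).items(): print(n,rect(box(*b,12,90)))
a=cv2.resize(im[205:285,165:425],None,fx=3,fy=3,interpolation=cv2.INTER_CUBIC)
s=cv2.imread("pics/side0.png");b=cv2.resize(s[180:400,240:380],None,fx=1.6,fy=1.6,interpolation=cv2.INTER_CUBIC)
o=np.zeros((595,780,3),np.uint8);o[:240]=a;o[242:242+352,:224]=b
c=cv2.resize(s[180:240,290:370],None,fx=5,fy=5,interpolation=cv2.INTER_CUBIC);o[242:542,240:640]=c
cv2.imwrite("pics/crop1.png",o)
E
```

```text
bench z [0.3, 0.5, 0.3, 1.1, 0.6, 0.9]
pusher 535 (array([ 556. , -299.4]), array([190.4,  52.8]), 58.3, [[483.6000061035156, -366.5], [528.5, -394.20001220703125], [628.4000244140625, -232.1999969482422], [583.5, -204.5]]) 40.46966826685343
axis [-0.60469368 -0.79645813] -127.20680246393235
tray (array([558.8, 114.8]), array([411.3, 139.5]), 90.0, [[488.8999938964844, -90.80000305175781], [628.4000244140625, -90.9000015258789], [628.7000122070312, 320.3999938964844], [489.29998779296875, 320.5]])
walls (array([554.1, 133.4]), array([ 92.6, 290.2]), 0.7, [[506.0, 277.8999938964844], [509.70001220703125, -12.300000190734863], [602.2999877929688, -11.100000381469727], [598.5, 279.1000061035156]])
apron (array([561.7, -34.2]), array([131.9, 108.9]), 1.8, [[494.1000061035156, 18.100000381469727], [497.6000061035156, -90.80000305175781], [629.4000244140625, -86.5999984741211], [625.9000244140625, 22.299999237060547]])
spool 335 (array([554.9,   6.1]), array([58.6, 44. ]), 0.5, [[525.4000244140625, 27.799999237060547], [525.7999877929688, -16.200000762939453], [584.5, -15.699999809265137], [584.0999755859375, 28.299999237060547]]) 61.734241243382485
jar (array([ 767.6, -238.9]), array([52.3, 53. ]), 13.6, [[736.0, -219.1999969482422], [748.4000244140625, -270.79998779296875], [799.2000122070312, -258.5], [786.7999877929688, -207.0]])
die (array([336.2, 281.2]), array([ 45.3, 114.4]), 9.5, [[304.3999938964844, 333.8999938964844], [323.20001220703125, 221.10000610351562], [367.8999938964844, 228.60000610351562], [349.1000061035156, 341.3999938964844]])
ham (array([812.6, 104.9]), array([260.5,  88.4]), 82.3, [[751.4000244140625, -18.299999237060547], [839.0, -30.0], [873.7000122070312, 228.10000610351562], [786.0999755859375, 239.89999389648438]])
```

View pics/crop1.png

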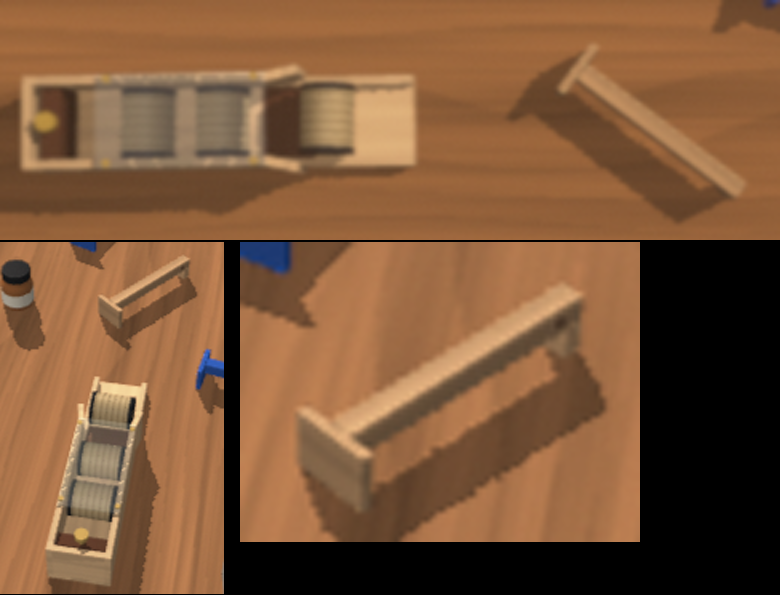

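The crop confirms the wooden T-pusher: the blade is up-left at (580,68) and the heel end at (742,190). I'll refine the handle axis and tray axis, then compute the approach.

```bash
cat >> h.py <<'E'
def dxyz(x,y,z,yaw):
    from scipy.spatial.transform import Rotation as R
    s=env.state(); M=R.from_euler("xyz",s["ee_rot"],degrees=True).as_matrix()
    r=(s["ee_rot"][2]-yaw+180)%360-180
    print("t",round(s["time_s"],2),"d(m)",np.round(M.T@(np.array([x,y,z])-s["ee_pos"])/1000,4).tolist(),"roll",round(r,2),"rot",np.round(s["ee_rot"],2).tolist(),"pos",np.round(s["ee_pos"],1).tolist())
E
python3 - <<'E'
from h import *
d=np.load("pics/top0.npy");W=cloud("top",d)
S=W[215:280,340:420].reshape(-1,3);q=S[(S[:,2]>30)&(S[:,2]<50)][:,:2]
a=np.radians(52.5)
for _ in range(3):
    e=np.array([np.cos(a),np.sin(a)]);n=np.array([-e[1],e[0]])
    l=q@e; front=np.percentile(l,99.5);back=np.percentile(l,.5)
    h=q[(l<front-20)]; vx,vy,cx,cy=cv2.fitLine(h.astype(np.float32),cv2.DIST_HUBER,0,.01,.01).ravel()
    a=np.arctan2(vy,vx)%np.pi
c=np.array([cx,cy]);f=c+e*(front-c@e)
print("handle yaw",np.degrees(a),"len",front-back,"face",f,"origin",f-105*e,"width",np.ptp((h-c)@n))
S=W[220:270,165:310].reshape(-1,3);w=S[(S[:,2]>60)&(S[:,2]<72)]
for s in(-1,1):
    k=w[(s*(w[:,0]-554)>30)&(w[:,1]>40)&(w[:,1]<270)]
    vx,vy,cx,cy=cv2.fitLine(k[:,:2].astype(np.float32),cv2.DIST_HUBER,0,.01,.01).ravel();print("wall",len(k),cx,cy,np.degrees(np.arctan2(vy,vx))%180,"x at y=-70,100:",[cx+vx/vy*(t-cy) for t in(-70,100)])
m=S[(S[:,2]>4)&(S[:,2]<30)&(abs(S[:,0]-555)<30)&(S[:,1]<-20)];print("mouth y",np.percentile(m[:,1],[1,5]))
m=S[(S[:,2]>35)&(abs(S[:,0]-555)<40)];print("end y",np.percentile(m[:,1],[99,99.7]))
o=f-105*e; g=o-5*e
dxyz(*g,160,np.degrees(a)-90)
E
```

```text
handle yaw 52.68548 len 187.85364773430248 face [ 604.56792185 -220.40318043] origin [ 540.91797373 -303.91177113] width 18.85819041747431
wall 311 516.7378 159.51433 90.37055 x at y=-70,100: [np.float32(518.22217), np.float32(517.1227)]
wall 301 590.14636 159.03128 90.509964 x at y=-70,100: [np.float32(592.1849), np.float32(590.67175)]
mouth y [-82.11652013 -71.10788001]
end y [275.9618209 277.6220393]
t 0.1 d(m) [-0.6983, 0.6073, 0.0543] roll 109.05 rot [-180.0, 0.09, 71.74] pos [180.1, 545.6, 213.2]
```

```bash
python3 -m pendant '[{"xyz":[-0.08,0.07,0],"roll":10,"jaw":0},{"xyz":[-0.7,0.607,0.02],"roll":109,"jaw":0},{"xyz":[-0.7,0.607,0.02],"roll":109,"jaw":0},{"xyz":[-0.7,0.607,0.02],"roll":109,"jaw":0},{"xyz":[-0.7,0.607,0.02],"roll":109,"jaw":0},{"xyz":[-0.7,0.607,0.02],"roll":109,"jaw":0},{"xyz":[-0.7,0.607,0.02],"roll":109,"jaw":0},{"xyz":[-0.7,0.607,0.02],"roll":109,"jaw":0}]' 10; python3 -c "
from h import *
dxyz(537.9,-307.9,170,-37.3)"
```

```text
time_s: 1.1
ee_pos: [373.3, 82.9, 203.8]
ee_rot: [-180.0, -0.0, -13.8]
force: [1.6, -0.5, -0.2]
gripper_width: 91.5
t 1.1 d(m) [0.2532, 0.3402, 0.0338] roll 23.49 rot [-179.97, -0.03, -13.81] pos [373.3, 82.9, 203.8]
```

```bash
python3 -m pendant '[{"xyz":[0.253,0.34,0.03],"roll":23.5,"jaw":0},{"xyz":[0.253,0.34,0.03],"roll":23.5,"jaw":0},{"xyz":[0.253,0.34,0.03],"roll":23.5,"jaw":0},{"xyz":[0.253,0.34,0.03],"roll":23.5,"jaw":0},{"xyz":[0.253,0.34,0.03],"roll":23.5,"jaw":0},{"xyz":[0.253,0.34,0.03],"roll":23.5,"jaw":0},{"xyz":[0.253,0.34,0.03],"roll":23.5,"jaw":0},{"xyz":[0.253,0.34,0.03],"roll":23.5,"jaw":0}]'; python3 - <<'E'
from h import *
dxyz(537.9,-307.9,30,-37.3)
im,d=env.grab_frame("wrist");cv2.imwrite("pics/w1.png",im)
print(env.camera_params("wrist")["camera_matrix"])
E
```

```text
time_s: 2.1
ee_pos: [540.2, -307.6, 172.0]
ee_rot: [180.0, 0.1, -37.2]
force: [-0.4, 1.2, 0.0]
gripper_width: 91.2
t 2.1 d(m) [-0.0015, 0.0015, 0.142] roll 0.14 rot [179.97, 0.07, -37.16] pos [540.2, -307.6, 172.0]
[[371.64829954   0.         317.87385338]
 [  0.         371.64829954 239.87308546]
 [  0.           0.           1.        ]]
```

View pics/w1.png

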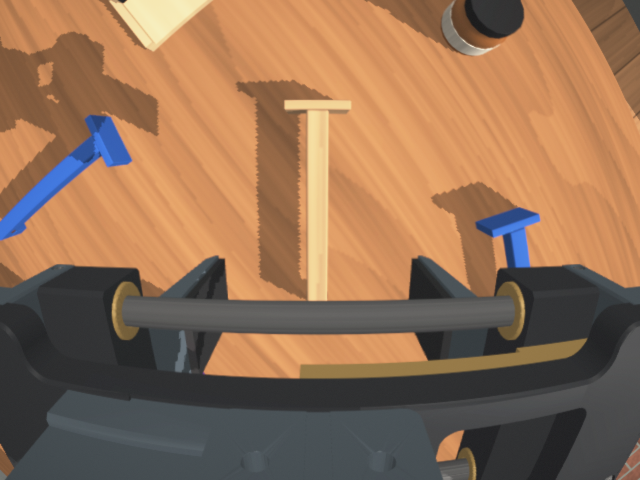

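The pusher handle runs at column 317 between the open fingers, with the blade top at row 103. The ray puts the face about 107 mm ahead of the TCP, which agrees with the top view. Now down to grip.

```bash
python3 -m pendant '[{"xyz":[0,0,0.05],"roll":0,"jaw":0},{"xyz":[0,0,0.1],"roll":0,"jaw":0},{"xyz":[0,0,0.14],"roll":0,"jaw":0},{"xyz":[0,0,0.159],"roll":0,"jaw":0},{"xyz":[0,0,0.159],"roll":0,"jaw":0},{"xyz":[0,0,0.159],"roll":0,"jaw":0.6},{"xyz":[0,0,0.159],"roll":0,"jaw":1},{"xyz":[0,0,0.159],"roll":0,"jaw":1}]' 20
python3 -m pendant '[{"xyz":[0,0,0],"roll":0,"jaw":1},{"xyz":[0,0,0],"roll":0,"jaw":1},{"xyz":[0,0,0],"roll":0,"jaw":1},{"xyz":[0,0,0],"roll":0,"jaw":1},{"xyz":[0,0,-0.02],"roll":0,"jaw":1},{"xyz":[0,0,-0.04],"roll":0,"jaw":1},{"xyz":[0,0,-0.04],"roll":0,"jaw":1},{"xyz":[0,0,-0.04],"roll":0,"jaw":1}]' 20
python3 - <<'E'
from h import *
dxyz(556.0,-238,52,0.44)
im,d=env.grab_frame("wrist");cv2.imwrite("pics/w2.png",im)
E
```

```text
time_s: 3.15
ee_pos: [540.3, -304.9, 15.8]
ee_rot: [-180.0, -0.1, -37.0]
force: [-0.3, 0.4, -0.3]
gripper_width: 64.3
time_s: 4.15
ee_pos: [539.3, -304.4, 53.9]
ee_rot: [180.0, 0.1, -37.0]
force: [0.4, 0.6, -1.2]
gripper_width: 17.9
t 4.15 d(m) [-0.0266, -0.0631, 0.002] roll -37.4 rot [179.99, 0.09, -36.96] pos [539.3, -304.4, 53.9]
```

View pics/w2.png

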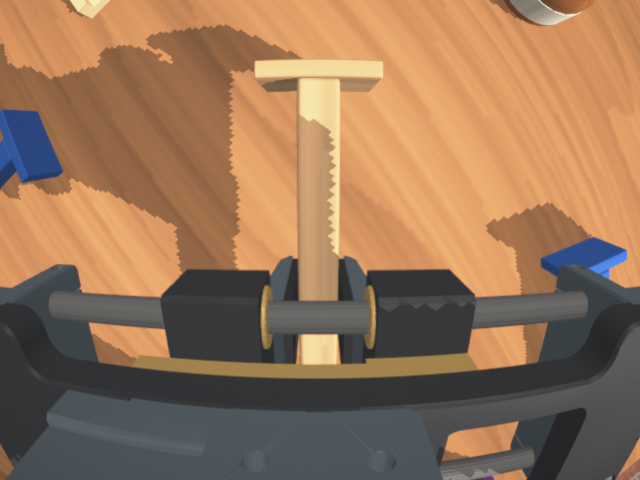

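Held level, blade centred at column 319, row 60; the face is about 104 mm ahead of the TCP. Next: turn into the lane direction and stop short of the mouth.

```bash
python3 -m pendant '[{"xyz":[-0.01,-0.02,0],"roll":-9,"jaw":1},{"xyz":[-0.02,-0.04,0],"roll":-18,"jaw":1},{"xyz":[-0.034,-0.065,0.005],"roll":-28,"jaw":1},{"xyz":[-0.046,-0.085,0.01],"roll":-37.4,"jaw":1},{"xyz":[-0.0522,-0.0976,0.02],"roll":-37.4,"jaw":1},{"xyz":[-0.0522,-0.0976,0.021],"roll":-37.4,"jaw":1},{"xyz":[-0.0522,-0.0976,0.021],"roll":-37.4,"jaw":1},{"xyz":[-0.0522,-0.0976,0.021],"roll":-37.4,"jaw":1}]' 15
python3 - <<'E'
from h import *
dxyz(556.2,-195,33,0.44)
im,d=env.grab_frame("wrist");t,dt=env.grab_frame("top");np.save("pics/top1.npy",dt)
o=np.zeros((600,640,3),np.uint8);o[:360]=im[:360];o[360:600]=cv2.resize(t[206:296,160:400],(640,240),interpolation=cv2.INTER_CUBIC);cv2.imwrite("pics/w3.png",o)
E
```

```text
time_s: 5.2
ee_pos: [557.0, -196.3, 34.0]
ee_rot: [180.0, -0.0, 0.3]
force: [0.7, -0.3, -0.6]
gripper_width: 17.5
t 5.2 d(m) [-0.0008, -0.0013, 0.001] roll -0.1 rot [179.98, -0.03, 0.34] pos [557.0, -196.3, 34.0]
```

View pics/w3.png

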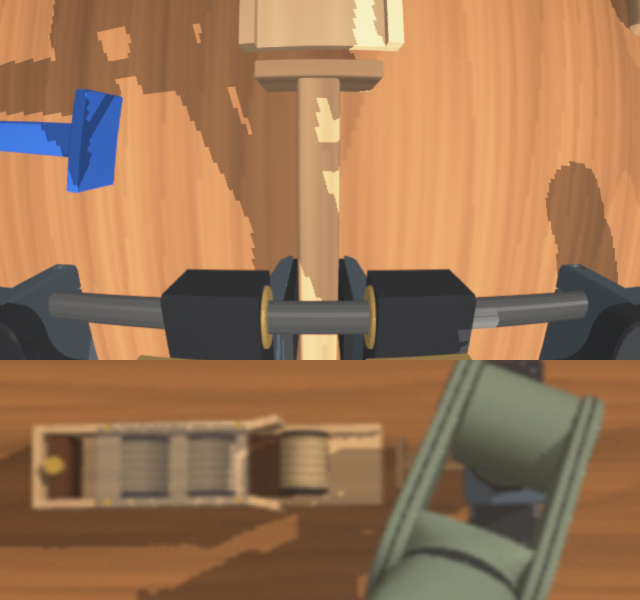

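The wrist view shows the lane mouth (cols 238–403, row 48) centred within about 1 mm on the blade (cols 255–383). In the lower top-view panel, the loose spool is at (304,463) and the blade at (400,465). Entering with a light grip, so that the handle slips before the spool gets rammed.

```bash
python3 -m pendant '[{"xyz":[0,-0.008,0],"roll":0,"jaw":1},{"xyz":[0,-0.016,0],"roll":0,"jaw":1},{"xyz":[0,-0.024,0],"roll":0,"jaw":1},{"xyz":[0,-0.032,0],"roll":0,"jaw":1},{"xyz":[0,-0.04,0],"roll":0,"jaw":1},{"xyz":[0,-0.047,0],"roll":0,"jaw":1},{"xyz":[0,-0.052,0],"roll":0,"jaw":1},{"xyz":[0,-0.055,0],"roll":0,"jaw":1}]' 8
python3 -m pendant '[{"xyz":[0,-0.003,0],"roll":0,"jaw":1},{"xyz":[0,-0.006,0],"roll":0,"jaw":1},{"xyz":[0,-0.009,0],"roll":0,"jaw":1},{"xyz":[0,-0.012,0],"roll":0,"jaw":1},{"xyz":[0,-0.015,0],"roll":0,"jaw":1},{"xyz":[0,-0.018,0],"roll":0,"jaw":1},{"xyz":[0,-0.021,0],"roll":0,"jaw":1},{"xyz":[0,-0.024,0],"roll":0,"jaw":1}]' 6
python3 -m pendant '[{"xyz":[0,-0.003,0],"roll":0,"jaw":1},{"xyz":[0,-0.006,0],"roll":0,"jaw":1},{"xyz":[0,-0.009,0],"roll":0,"jaw":1},{"xyz":[0,-0.012,0],"roll":0,"jaw":1},{"xyz":[0,-0.015,0],"roll":0,"jaw":1},{"xyz":[0,-0.018,0],"roll":0,"jaw":1},{"xyz":[0,-0.021,0],"roll":0,"jaw":1},{"xyz":[0,-0.024,0],"roll":0,"jaw":1}]' 6
python3 - <<'E'
from h import *
im,d=env.grab_frame("wrist");t,dt=env.grab_frame("side");print(env.state()["ee_pos"],env.state()["force"])
o=np.zeros((600,640,3),np.uint8);o[:280]=im[:280];o[280:600,:480]=cv2.resize(t[240:400,200:440],(480,320),interpolation=cv2.INTER_CUBIC);cv2.imwrite("pics/w4.png",o)
E
```

```text
time_s: 6.3
ee_pos: [556.4, -140.1, 33.8]
ee_rot: [-180.0, -0.0, 0.4]
force: [0.1, -0.1, -0.9]
gripper_width: 18.0
time_s: 7.3
ee_pos: [556.2, -116.2, 33.8]
ee_rot: [-180.0, -0.0, 0.4]
force: [-1.0, 0.8, -0.7]
gripper_width: 18.1
time_s: 8.3
ee_pos: [556.2, -92.4, 33.9]
ee_rot: [180.0, -0.0, 0.4]
force: [0.0, -1.5, 0.7]
gripper_width: 17.8
[556.03082417 -91.95578268  33.81523364] [-0.3788698  -0.86116022 -1.2526709 ]
```

View pics/w4.png

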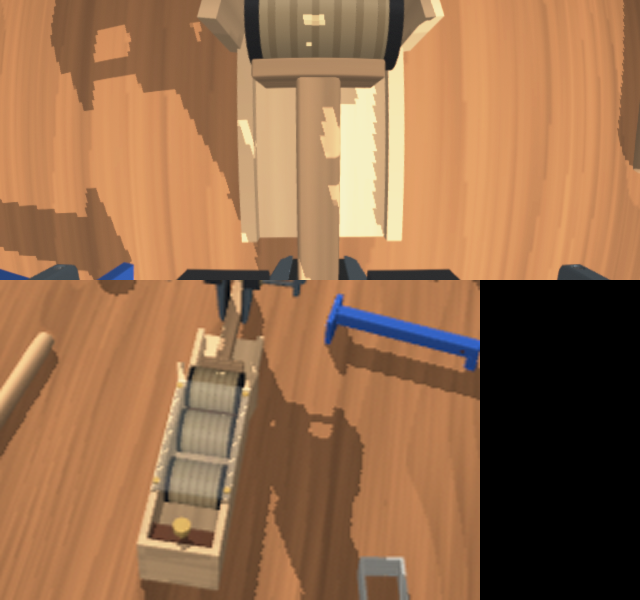

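The blade is flat against the loose spool (flanges at cols 246 and 402, blade 252–385), and the spool is on the keeper ramp with about 1 N. The block can only be felt after another 57–89 mm, so I'll make two more slow strokes.

```bash
python3 -m pendant '[{"xyz":[0,-0.003,0],"roll":0,"jaw":1},{"xyz":[0,-0.006,0],"roll":0,"jaw":1},{"xyz":[0.001,-0.009,0],"roll":0,"jaw":1},{"xyz":[0.001,-0.012,0],"roll":0,"jaw":1},{"xyz":[0.001,-0.015,0],"roll":0,"jaw":1},{"xyz":[0.001,-0.018,0],"roll":0,"jaw":1},{"xyz":[0.001,-0.021,0],"roll":0,"jaw":1},{"xyz":[0.001,-0.024,0],"roll":0,"jaw":1}]' 6
python3 -m pendant '[{"xyz":[0,-0.003,0],"roll":0,"jaw":1},{"xyz":[0,-0.006,0],"roll":0,"jaw":1},{"xyz":[0,-0.009,0],"roll":0,"jaw":1},{"xyz":[0,-0.012,0],"roll":0,"jaw":1},{"xyz":[0,-0.014,0],"roll":0,"jaw":1},{"xyz":[0,-0.016,0],"roll":0,"jaw":1},{"xyz":[0,-0.018,0],"roll":0,"jaw":1},{"xyz":[0,-0.02,0],"roll":0,"jaw":1}]' 6
python3 - <<'E'
from h import *
im,d=env.grab_frame("wrist");t,dt=env.grab_frame("side");print(env.state()["ee_pos"],env.state()["force"])
o=np.zeros((600,640,3),np.uint8);o[:280]=im[:280];o[280:600,:480]=cv2.resize(t[240:400,200:440],(480,320),interpolation=cv2.INTER_CUBIC);cv2.imwrite("pics/w5.png",o)
E
```

```text
time_s: 9.4
ee_pos: [556.9, -68.2, 33.9]
ee_rot: [180.0, -0.0, 0.4]
force: [-0.1, -0.3, -0.5]
gripper_width: 17.8
time_s: 10.4
ee_pos: [556.7, -48.4, 33.8]
ee_rot: [180.0, -0.0, 0.4]
force: [0.1, -1.7, 0.5]
gripper_width: 17.9
[556.70742357 -48.14990484  33.82692708] [ 0.52744015 -1.40959259 -0.2292119 ]
```

View pics/w5.png

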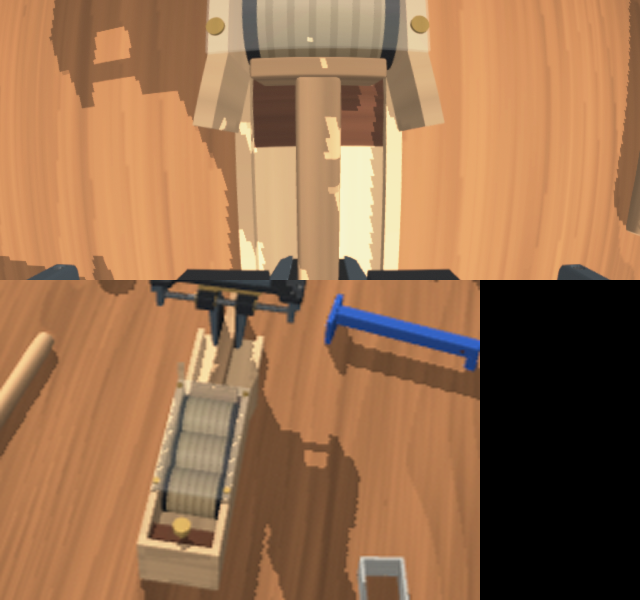

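The spool is over the keeper and just under the cover, with the blade still on it. From here I go on in small feeling steps.

```bash
python3 -m pendant '[{"xyz":[0,-0.001,0],"roll":0,"jaw":1},{"xyz":[0,-0.002,0],"roll":0,"jaw":1},{"xyz":[0,-0.003,0],"roll":0,"jaw":1},{"xyz":[0,-0.004,0],"roll":0,"jaw":1},{"xyz":[0,-0.005,0],"roll":0,"jaw":1},{"xyz":[0,-0.006,0],"roll":0,"jaw":1},{"xyz":[0,-0.007,0],"roll":0,"jaw":1},{"xyz":[0,-0.008,0],"roll":0,"jaw":1}]' 6
python3 -m pendant '[{"xyz":[0,-0.0005,0],"roll":0,"jaw":1},{"xyz":[0,-0.001,0],"roll":0,"jaw":1},{"xyz":[0,-0.0015,0],"roll":0,"jaw":1},{"xyz":[0,-0.002,0],"roll":0,"jaw":1},{"xyz":[0,-0.0025,0],"roll":0,"jaw":1},{"xyz":[0,-0.003,0],"roll":0,"jaw":1},{"xyz":[0,-0.0035,0],"roll":0,"jaw":1},{"xyz":[0,-0.004,0],"roll":0,"jaw":1}]' 6
```

```text
time_s: 11.5
ee_pos: [556.6, -40.3, 33.8]
ee_rot: [-180.0, -0.0, 0.4]
force: [-0.5, -1.7, 0.2]
gripper_width: 18.0
time_s: 12.5
ee_pos: [556.6, -36.4, 33.8]
ee_rot: [-180.0, 0.0, 0.4]
force: [-0.7, -2.0, 0.3]
gripper_width: 17.8
```

```bash
python3 -m pendant '[{"xyz":[0,-0.0005,0],"roll":0,"jaw":1},{"xyz":[0,-0.001,0],"roll":0,"jaw":1},{"xyz":[0,-0.0015,0],"roll":0,"jaw":1},{"xyz":[0,-0.002,0],"roll":0,"jaw":1},{"xyz":[0,-0.0025,0],"roll":0,"jaw":1},{"xyz":[0,-0.003,0],"roll":0,"jaw":1},{"xyz":[0,-0.0035,0],"roll":0,"jaw":1},{"xyz":[0,-0.004,0],"roll":0,"jaw":1}]' 6
```

```text
time_s: 13.5
ee_pos: [556.6, -32.3, 33.8]
ee_rot: [-180.0, -0.0, 0.4]
force: [-0.5, -2.4, 0.3]
gripper_width: 17.8
```

```bash
python3 -m pendant '[{"xyz":[0,-0.0005,0],"roll":0,"jaw":1},{"xyz":[0,-0.001,0],"roll":0,"jaw":1},{"xyz":[0,-0.0015,0],"roll":0,"jaw":1},{"xyz":[0,-0.002,0],"roll":0,"jaw":1},{"xyz":[0,-0.0025,0],"roll":0,"jaw":1},{"xyz":[0,-0.003,0],"roll":0,"jaw":1},{"xyz":[0,-0.0035,0],"roll":0,"jaw":1},{"xyz":[0,-0.004,0],"roll":0,"jaw":1}]' 6
```

```text
time_s: 14.5
ee_pos: [556.5, -28.3, 33.8]
ee_rot: [-180.0, -0.0, 0.4]
force: [-0.8, -2.8, -0.5]
gripper_width: 18.1
```

```bash
python3 - <<'E'
from h import *
im,d=env.grab_frame("wrist");t,dt=env.grab_frame("side");cv2.imwrite("pics/w6.png",im);cv2.imwrite("pics/s6.png",t)
s=env.state();print(s["force"],s["ee_pos"])
a=cv2.imread("pics/w5.png")
for i in(a,im):
    g=i[40:100,265:290].astype(float).mean((1,2));print(np.round(g[10:50]).astype(int).tolist())
E
```

```text
[-0.80365893 -2.22751349 -0.22294418] [556.52573728 -28.24700672  33.79973131]
[98, 95, 95, 94, 93, 92, 95, 116, 142, 143, 141, 140, 140, 141, 141, 142, 142, 142, 142, 142, 143, 143, 143, 142, 136, 119, 101, 92, 87, 85, 88, 91, 91, 91, 89, 82, 68, 66, 66, 66]
[141, 140, 140, 139, 139, 138, 140, 156, 178, 179, 178, 177, 178, 178, 178, 178, 178, 179, 179, 179, 179, 180, 180, 179, 175, 160, 146, 138, 134, 133, 136, 137, 138, 138, 143, 168, 193, 195, 195, 195]
```

There is no slip in the grip: the blade edge sits at the same rows. The 2–3 N reading is the row rolling, so I continue.

```bash
python3 -m pendant '[{"xyz":[0,-0.0005,0],"roll":0,"jaw":1},{"xyz":[0,-0.001,0],"roll":0,"jaw":1},{"xyz":[0,-0.0015,0],"roll":0,"jaw":1},{"xyz":[0,-0.002,0],"roll":0,"jaw":1},{"xyz":[0,-0.0025,0],"roll":0,"jaw":1},{"xyz":[0,-0.003,0],"roll":0,"jaw":1},{"xyz":[0,-0.0035,0],"roll":0,"jaw":1},{"xyz":[0,-0.004,0],"roll":0,"jaw":1}]' 6
```

```text
time_s: 15.6
ee_pos: [556.5, -24.3, 33.8]
ee_rot: [-180.0, 0.0, 0.4]
force: [-0.8, -1.8, 0.6]
gripper_width: 17.7
```

```bash
python3 -m pendant '[{"xyz":[0,-0.0005,0],"roll":0,"jaw":1},{"xyz":[0,-0.001,0],"roll":0,"jaw":1},{"xyz":[0,-0.0015,0],"roll":0,"jaw":1},{"xyz":[0,-0.002,0],"roll":0,"jaw":1},{"xyz":[0,-0.0025,0],"roll":0,"jaw":1},{"xyz":[0,-0.003,0],"roll":0,"jaw":1},{"xyz":[0,-0.0035,0],"roll":0,"jaw":1},{"xyz":[0,-0.004,0],"roll":0,"jaw":1}]' 6
```

```text
time_s: 16.6
ee_pos: [556.5, -20.3, 33.8]
ee_rot: [-180.0, -0.0, 0.4]
force: [-0.9, -2.8, 0.3]
gripper_width: 18.3
```

```bash
python3 -m pendant '[{"xyz":[0,-0.0005,0],"roll":0,"jaw":1},{"xyz":[0,-0.001,0],"roll":0,"jaw":1},{"xyz":[0,-0.0015,0],"roll":0,"jaw":1},{"xyz":[0,-0.002,0],"roll":0,"jaw":1},{"xyz":[0,-0.0025,0],"roll":0,"jaw":1},{"xyz":[0,-0.003,0],"roll":0,"jaw":1},{"xyz":[0,-0.0035,0],"roll":0,"jaw":1},{"xyz":[0,-0.004,0],"roll":0,"jaw":1}]' 6; python3 - <<'E'
from h import *
t,dt=env.grab_frame("side");top,_=env.grab_frame("top");im,_=env.grab_frame("wrist")
o=np.zeros((600,800,3),np.uint8);o[:200,:640]=im[:200];o[200:600,:600]=cv2.resize(t[260:380,260:350+90],(600,400),interpolation=cv2.INTER_CUBIC);cv2.imwrite("pics/w7.png",o)
E
```

```text
time_s: 17.6
ee_pos: [556.5, -16.3, 33.8]
ee_rot: [-180.0, -0.0, 0.4]
force: [-0.4, -2.9, -0.3]
gripper_width: 18.0
```

View pics/w7.png

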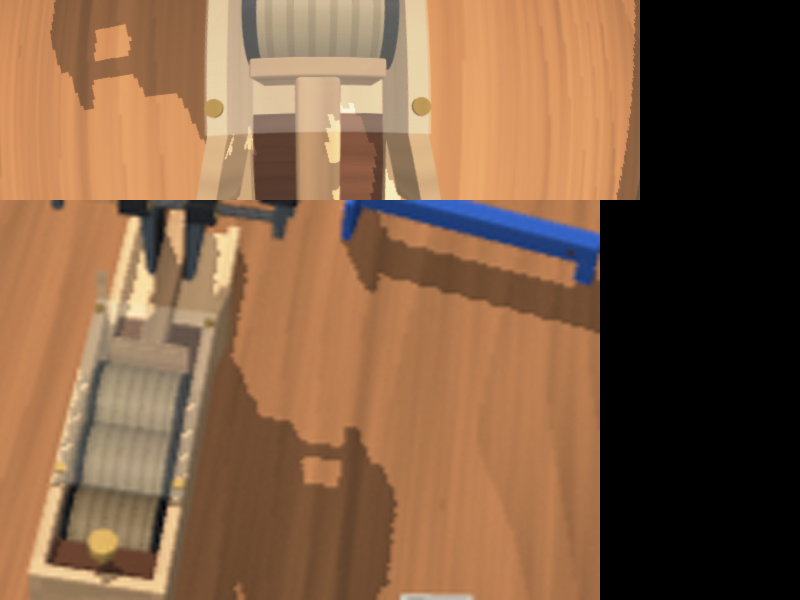

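The row is closed up, and the farthest spool at (112,515) is nearly at the block. The blade is still clear under the cover. I continue with small steps.

```bash
python3 -m pendant '[{"xyz":[0,-0.0005,0],"roll":0,"jaw":1},{"xyz":[0,-0.001,0],"roll":0,"jaw":1},{"xyz":[0,-0.0015,0],"roll":0,"jaw":1},{"xyz":[0,-0.002,0],"roll":0,"jaw":1},{"xyz":[0,-0.0023,0],"roll":0,"jaw":1},{"xyz":[0,-0.0026,0],"roll":0,"jaw":1},{"xyz":[0,-0.0028,0],"roll":0,"jaw":1},{"xyz":[0,-0.003,0],"roll":0,"jaw":1}]' 6
```

```text
time_s: 18.75
ee_pos: [556.4, -13.4, 33.8]
ee_rot: [-180.0, -0.0, 0.4]
force: [-1.5, -2.2, -0.6]
gripper_width: 18.2
```

```bash
python3 -m pendant '[{"xyz":[0,-0.0005,0],"roll":0,"jaw":1},{"xyz":[0,-0.001,0],"roll":0,"jaw":1},{"xyz":[0,-0.0015,0],"roll":0,"jaw":1},{"xyz":[0,-0.002,0],"roll":0,"jaw":1},{"xyz":[0,-0.0023,0],"roll":0,"jaw":1},{"xyz":[0,-0.0026,0],"roll":0,"jaw":1},{"xyz":[0,-0.0028,0],"roll":0,"jaw":1},{"xyz":[0,-0.003,0],"roll":0,"jaw":1}]' 6
```

```text
time_s: 19.75
ee_pos: [556.6, -11.2, 33.9]
ee_rot: [179.9, -0.0, 0.5]
force: [-0.3, -7.5, 0.1]
gripper_width: 17.8
```

```bash
python3 -m pendant '[{"xyz":[0,-0.0005,0],"roll":0,"jaw":1},{"xyz":[0,-0.001,0],"roll":0,"jaw":1},{"xyz":[0,-0.0015,0],"roll":0,"jaw":1},{"xyz":[0,-0.002,0],"roll":0,"jaw":1},{"xyz":[0,-0.0023,0],"roll":0,"jaw":1},{"xyz":[0,-0.0026,0],"roll":0,"jaw":1},{"xyz":[0,-0.0028,0],"roll":0,"jaw":1},{"xyz":[0,-0.003,0],"roll":0,"jaw":1}]' 6
```

```text
time_s: 20.75
ee_pos: [556.7, -9.0, 34.0]
ee_rot: [179.8, -0.0, 0.5]
force: [-0.7, -9.2, -0.3]
gripper_width: 18.3
```

Firm: the force jumped to 7.5 N and then 9.2 N. I ease off slightly and hold about 1 s.

```bash
python3 -m pendant '[{"xyz":[0,0.0004,0],"roll":0,"jaw":1},{"xyz":[0,0.0008,0],"roll":0,"jaw":1},{"xyz":[0,0.0008,0],"roll":0,"jaw":1},{"xyz":[0,0.0008,0],"roll":0,"jaw":1},{"xyz":[0,0.0008,0],"roll":0,"jaw":1},{"xyz":[0,0.0008,0],"roll":0,"jaw":1},{"xyz":[0,0.0008,0],"roll":0,"jaw":1},{"xyz":[0,0.0008,0],"roll":0,"jaw":1}]' 6; python3 - <<'E'
from h import *
im,d=env.grab_frame("wrist");cv2.imwrite("pics/w8.png",im)
g=im[40:100,265:290].astype(float).mean((1,2));print(np.round(g[5:50]).astype(int).tolist()); print(env.state()["force"])
E
```

```text
time_s: 21.75
ee_pos: [556.7, -9.1, 33.9]
ee_rot: [179.9, -0.0, 0.5]
force: [0.1, -7.0, -0.1]
gripper_width: 17.9
[147, 146, 146, 144, 144, 143, 142, 141, 141, 140, 139, 139, 139, 138, 137, 137, 141, 157, 176, 177, 176, 176, 176, 176, 177, 177, 177, 177, 177, 178, 178, 178, 178, 177, 170, 155, 142, 135, 131, 132, 135, 136, 136, 140, 174]
[-1.51983945 -6.77057536  0.05536933]
```

The force held at 7 N for a second, and the handle slipped only about 2 mm in the grip. Now I draw it out straight and steadily.

```bash
python3 -m pendant '[{"xyz":[0,0.002,0],"roll":0,"jaw":1},{"xyz":[0,0.006,0],"roll":0,"jaw":1},{"xyz":[0,0.016,0],"roll":0,"jaw":1},{"xyz":[0,0.03,0],"roll":0,"jaw":1},{"xyz":[0,0.045,0],"roll":0,"jaw":1},{"xyz":[0,0.06,0],"roll":0,"jaw":1},{"xyz":[0,0.075,0],"roll":0,"jaw":1},{"xyz":[0,0.09,0],"roll":0,"jaw":1}]' 12
python3 -m pendant '[{"xyz":[0,0.015,0],"roll":0,"jaw":1},{"xyz":[0,0.035,0],"roll":0,"jaw":1},{"xyz":[0,0.055,0],"roll":0,"jaw":1},{"xyz":[0,0.075,0],"roll":0,"jaw":1},{"xyz":[0,0.095,0],"roll":0,"jaw":1},{"xyz":[0,0.115,0],"roll":0,"jaw":1},{"xyz":[0,0.13,0],"roll":0,"jaw":1},{"xyz":[0,0.135,0],"roll":0,"jaw":1}]' 15
python3 - <<'E'
from h import *
im,d=env.grab_frame("wrist");t,dt=env.grab_frame("side");print(env.state()["ee_pos"],env.state()["force"])
o=np.zeros((600,640,3),np.uint8);o[:280]=im[:280];o[280:600,:480]=cv2.resize(t[240:400,200:440],(480,320),interpolation=cv2.INTER_CUBIC);cv2.imwrite("pics/w9.png",o)
E
```

```text
time_s: 22.8
ee_pos: [557.1, -99.3, 33.8]
ee_rot: [-180.0, -0.0, 0.4]
force: [-0.4, 0.3, -1.2]
gripper_width: 18.1
time_s: 23.8
ee_pos: [558.1, -234.2, 33.8]
ee_rot: [-180.0, -0.0, 0.4]
force: [-0.2, 0.9, -0.5]
gripper_width: 18.0
[ 558.05531582 -233.51526628   33.72277065] [-1.09283415 -0.05723949 -1.33555767]
```

View pics/w9.png

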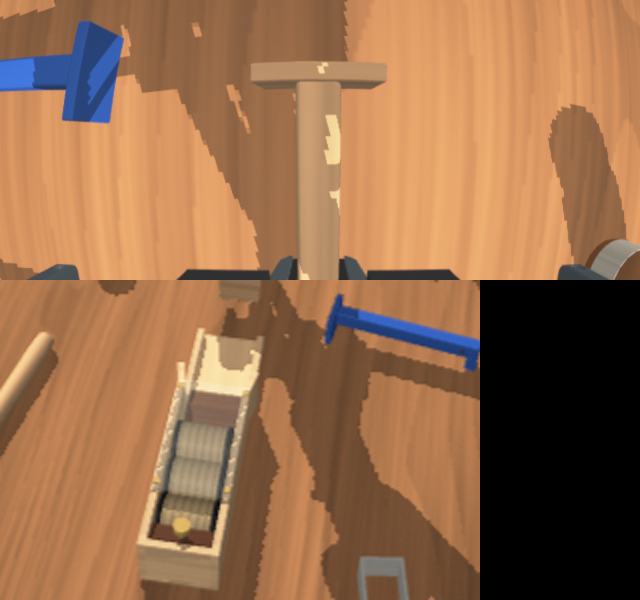

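The row stays closed and the bystanders are in place. The blade looks slightly wider (250–386 px, earlier 255–383), so the pusher is pitched a few degrees nose up. I set down slowly with a light grip so that the bench levels it.

```bash
python3 -m pendant '[{"xyz":[0,0,0.006],"roll":0,"jaw":1},{"xyz":[0,0,0.01],"roll":0,"jaw":1},{"xyz":[0,0,0.012],"roll":0,"jaw":1},{"xyz":[0,0,0.014],"roll":0,"jaw":1},{"xyz":[0,0,0.016],"roll":0,"jaw":1},{"xyz":[0,0,0.018],"roll":0,"jaw":1},{"xyz":[0,0,0.0195],"roll":0,"jaw":1},{"xyz":[0,0,0.0195],"roll":0,"jaw":1}]' 5; python3 - <<'E'
from h import *
im,d=env.grab_frame("wrist");cv2.imwrite("pics/w10.png",im)
print(env.state()["ee_pos"],env.state()["force"])
E
```

```text
time_s: 24.9
ee_pos: [558.0, -233.1, 15.2]
ee_rot: [180.0, 0.0, 0.5]
force: [-2.8, -0.0, 5.5]
gripper_width: 18.0
[ 557.98568278 -233.07511518   15.17299171] [-1.79534946  0.40705574  5.81728101]
```

```bash
python3 -m pendant '[{"xyz":[0,0,-0.001],"roll":0,"jaw":0.8},{"xyz":[0,0,-0.001],"roll":0,"jaw":0.6},{"xyz":[0,0,-0.001],"roll":0,"jaw":0.5},{"xyz":[0,0,-0.001],"roll":0,"jaw":0.4},{"xyz":[0,0,-0.001],"roll":0,"jaw":0.4},{"xyz":[0,0,-0.02],"roll":0,"jaw":0.4},{"xyz":[0,0,-0.06],"roll":0,"jaw":0.4},{"xyz":[0,0,-0.12],"roll":0,"jaw":0.4}]'
python3 -m pendant '[{"xyz":[0,0.03,-0.04],"roll":0,"jaw":0.4},{"xyz":[0,0.07,-0.08],"roll":0,"jaw":0.4},{"xyz":[-0.05,0.12,-0.1],"roll":0,"jaw":0.4},{"xyz":[-0.1,0.16,-0.1],"roll":0,"jaw":0.4},{"xyz":[-0.15,0.2,-0.1],"roll":0,"jaw":0.4},{"xyz":[-0.2,0.2,-0.1],"roll":0,"jaw":0.4},{"xyz":[-0.2,0.2,-0.1],"roll":0,"jaw":0.4},{"xyz":[-0.2,0.2,-0.1],"roll":0,"jaw":0.4}]'
python3 - <<'E'
from h import *
t,dt=env.grab_frame("side");top,d=env.grab_frame("top");np.save("pics/topE.npy",d)
o=np.zeros((600,800,3),np.uint8);o[:300]=cv2.resize(top[130:280,160:560],(800,300));o[300:,:800]=cv2.resize(t[180:405,150:450],(800,300)) if 0 else cv2.resize(t[180:405,100:500],(800,300))
cv2.imwrite("pics/end.png",o)
W=cloud("top",d);W0=cloud("top",np.load("pics/top0.npy"))
for n,b in dict(jar=(345,380,150,185),die=(148,202,310,340),ham=(190,290,130,175)).items():
    for w in(W0,W):
        S=w[b[2]:b[3],b[0]:b[1]];q=S[(S[...,2]>12)&(S[...,2]<90)];print(n,np.round(np.median(q,0),1))
S=W[215:280,310:400];m=(S[...,2]>25)&(S[...,2]<60);q=S[m]
print("pusher",rect(q),"z front/back",[np.round(np.median(q[(q[:,1]>a)&(q[:,1]<b)][:,2]),1) for a,b in((-160,-130),(-200,-170),(-310,-280))])
S=W[235:256,172:262].reshape(-1,3);  # lane centre
for y in range(40,270,10):
    k=S[(abs(S[:,1]-y)<5)&(abs(S[:,0]-554)<15)];print(y,round(float(np.median(k[:,2])),1),end=" | ")
E
```

```text
time_s: 25.95
ee_pos: [556.9, -232.7, 133.8]
ee_rot: [-179.9, 0.2, 0.4]
force: [0.5, -1.6, -0.5]
gripper_width: 54.5
time_s: 26.95
ee_pos: [360.0, -434.8, 234.5]
ee_rot: [180.0, -0.1, 0.4]
force: [1.7, -0.6, 0.4]
gripper_width: 54.9
jar [ 762.3 -238.7   73.6]
jar [ 762.3 -238.3   73.7]
die [335.5 276.6  27.2]
die [335.  277.   27.6]
ham [805.2 135.9  24. ]
ham [805.4 137.8  24. ]
pusher (array([ 555.6, -222.7]), array([189.4,  52. ]), 89.9, [[529.2999877929688, -317.29998779296875], [581.4000244140625, -317.3999938964844], [581.7999877929688, -128.10000610351562], [529.7999877929688, -127.9000015258789]]) z front/back [np.float64(40.6), np.float64(40.8), np.float64(41.1)]
40 11.3 | 50 11.7 | 60 12.2 | 70 67.4 | 80 69.6 | 90 69.8 | 100 69.6 | 110 69.6 | 120 69.4 | 130 69.5 | 140 69.8 | 150 70.3 | 160 69.7 | 170 69.4 | 180 70.1 | 190 70.2 | 200 70.0 | 210 68.6 | 220 58.4 | 230 56.9 | 240 51.8 | 250 58.0 | 260 70.7 |
```

View pics/end.png

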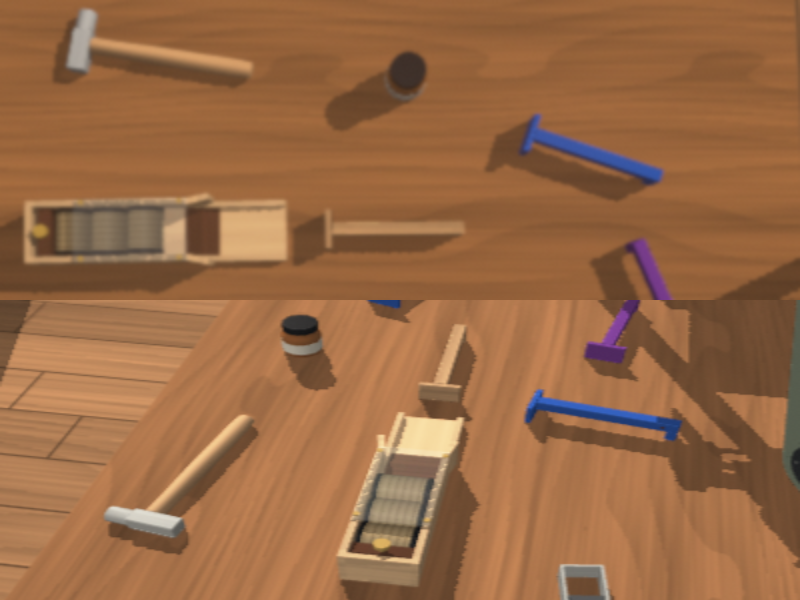

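The end view shows the three spools in one closed block at (57–163, 230). The pusher stands level at (395,228): its handle top is 41 mm at both ends, and it is about 55 mm clear of the mouth. Jar, die and hammer are within 2 mm of their start positions. Handing in.

```bash
python3 -c "
from workcell import env
print(env.job_done())"
```

```text
the job is handed in; nothing more can be done
None
```

The job is done and handed in after about 27 s of robot time; no verdict was reported. I gripped the wooden pusher and rolled the loose spool over the keeper strip and under the cover in slow steps. The row came up firm against the end block, where the wrist force read 7.5 N and then 9.2 N. I eased off slightly and held about 7 N for a second, then drew the pusher straight out, set it down and let go.

**Last checks:**
- **Row:** in the final top and side pictures the three spools look like one closed row near the block. I judged this by eye, because the top camera's depth over the cover shows the cover and not the spools.
- **Pusher:** it stands level, with its handle top about 41 mm above the bench at both ends, released and about 55 mm from the tray mouth.
- **Bystanders:** jar, die and hammer are within about 2 mm of where they started.

**What disagreed or went less cleanly:**
- The first rectangle fit of the pusher's direction gave 58°, against 53° from the handle line. I used the handle line, and the wrist camera confirmed it.
- The handle slipped about 2 mm in the light grip during the final push, which I had intended as a force limit.
- The pusher had pitched slightly nose up in the grip, and setting it down pressed on the bench with about 6 N before it levelled.

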